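Pin the recliner link into its yoke

TASK

On the sloped stand, swing the loose recliner link arm down between the two ears of the steel yoke until it stops, then take the long round-headed pin from the wooden block and pass it down through both ears and the eye of the link until its head sits on the upper ear. Let go of everything, leave the short square-headed pin in its block, and do not shove aside the thread spool, tape measure and screwdriver that lie in front.

Things in the scene. Friction and masses are not known exactly. Their poses are not given: they have to be found in the camera images.
- stand: Plywood stand fixed to the bench, 185 x 260 mm footprint; origin on the bench under its middle. Its board slopes at 25 degrees: it rises towards the stand's own +x (away from the robot) and faces up and back to its own -x. Board's upper face: 75 mm above the bench over the origin.
- yoke_hole (a point): Middle of the mouth of the 17 mm round pin hole in the steel yoke's upper ear, flush with its top face. Axes: z square to the sloped board, pointing up out of the hole (25 degrees from vertical, leaning to the stand's -x); x up the slope; y level, from yoke towards the link's pivot. The pin goes in along -z. Ears: 44 mm along x, 48 along y, 14 thick, 20 mm gap between them.
- lower_hole (a point): Middle of the mouth of the lower ear's hole (17 mm, in line with the upper), on that ear's top face, 34 mm below yoke_hole along z; same axes. The board is 38 mm below it. A web closes the yoke's lower side (x -34 to -22 mm, up to the upper ear's top); the other sides are open.
- link_pivot (a point): Point on the link arm's pivot axis at mid thickness of the link; axes as yoke_hole, the pivot axis is z. It lies 150 mm along y from the hole and 24 mm below the upper ear's top face.
- link (a joint): Angle (rad) of the steel link arm about the pivot. 0: arm along -y from the pivot, against its stop in the yoke, its eye (17 mm hole, 150 mm from the pivot) in line with the ear holes. Grows to 1.25 as the arm swings up the slope (counter-clockwise about z). Stiff pivot: the arm stays where left; 2 to 6 N on the post moves it. Arm 26 mm wide, 16 thick, eye end 40 x 44 mm.
- link_post (a point): Middle of the round grip post on the link arm: 18 mm diameter, 50 mm tall (25 mm either side of this point), square to the board; 75 mm from the pivot axis and 33 mm above the arm's mid thickness. Its z axis is the post's axis; its y axis points along the arm towards the pivot.
- pin_block: Wooden block fixed to the bench, 75 x 160 x 75 mm tall, origin under its middle; two 17 mm holes in its top at y = -45 and y = +45 mm (its own axes), 68 mm deep, one pin standing in each.
- pin_head (a point): Centre of the head of the long pin (the one to use), 160 g or so. Plain dark steel barrel head, 24 mm diameter, 44 mm tall; z along the pin, towards the head's top. In the block the head's underside rests on the block's top.
- pin_seat (a point): Middle of the underside of the long pin's head, 22 mm below pin_head, same axes. Below it the bright shank, 14 mm diameter, 64 mm long, its last 10 mm tapering to 7 mm at the nose.
- short_pin_head (a point): Centre of the head of the other, short pin: square head 34 x 34 mm, 18 mm tall, 40 mm shank. Stays in the block.
- spool_mid (a point): Middle of a wooden thread spool standing on the bench, 48 mm diameter, 56 mm tall. Bystander.
- tape_mid (a point): Middle of a black tape measure lying on the bench, 70 x 70 x 34 mm. Bystander.
- screwdriver_grip (a point): Middle of the black handle of a screwdriver lying on the bench, 200 mm long. Bystander.
Things that resemble listed ones, but are neither listed nor needed, are in the scene too. Leave any orange or red look-alike of the part that bears pin_head alone.

How it is judged:
By the outcome, as a careful person would: the job done as asked, in the order asked, and still so for the second after the job is handed in, with the robot touching nothing.
It also fails if it takes over 59 s, if anything falls off the work surface, if the arm or the gripper's body presses on something with over 40 N, if the wrist force passes 120 N, or if a joint passes its speed limit or range.

ROBOT

A 6-joint arm with a two-finger parallel gripper is mounted at the origin on the work surface. World frame = base frame: x ahead of the robot, y to its left, z up, the work surface at z = 0. Lengths are in mm, angles in rad, forces in N, time in s.
With the tool pointing down it reaches from about 350 to 775 mm from the base axis. Payload 7.3 kg.
Tool frame: the origin (TCP) lies midway between the tips of the shut fingers; the grasp point (between the pads) lies 19 mm behind it (bot.tcp_to_grasp is the distance from the TCP to the grasp point, in mm); z points along the fingers, y is the line along which they close (so a half turn about z gives the same grasp; the last joint's range is limited). The gripper opens to 92 mm and grips with 3 to 60 N. Pads are 19 mm wide; open, the fingers measure 130 mm over their backs; the gripper's body (75 mm by 190 mm) begins 47 mm behind the grasp point.
Start: joints at [-1.349, 0.342, 1.524, -0, 1.275, -0.146], TCP at [188.794, -489.9, 226.741] pointing down, gripper open.
Joint ranges: [-2.53, 2.53], [-0.77, 2.02], [0.04, 2.7], [-1, 4.14], [0.28, 2.66], [-3.11, 3.11]. Speed limits (rad/s): [2.57, 2.57, 3.14, 3.14, 3.14, 3.14].

INTERFACE

Orientations are given as [roll, pitch, yaw] about the fixed x, y, z axes, in that order (R = Rz(yaw) Ry(pitch) Rx(roll)).
In Python, from plant import bot, viewer gives the robot as it stands. The module is installed in compiled form; this text tells all that it offers.
- The arm moves only by the shell command python3 -m handwheel 'ROWS'. ROWS is text: rows parted by semicolons, each of 7 numbers parted by spaces: the shift along the tool's x, y, z scaled (see below), then the turn, a rotation vector about the tool's x, y, z scaled (see below), then the opening, from -1 (shut) to 1 (fully open), so that 0 is half open. In form: tx ty tz rx ry rz gripper; .... A call has 1 to 8 rows; each row is the pose to reach, as a shift and turn from the pose commanded when the call began, along the tool's axes at that moment, turning the shorter way round; what a row does not reach only later rows make up. The controller multiplies each number of a shift by 10 cm and each number of a turn by pi rad. A row lasts 1/12 s, in which the tool goes at most 41.7 mm and 7.16 degrees, less where a joint would pass 70% of its speed; a pose out of reach is approached as far as the arm can. A call with a number of a shift or a turn outside -1 to 1 is refused whole. A call with a gripper value outside its range is refused whole. The fingers move at their own pace and stop on an object; the grip force is fixed at half the most. Time passes only in rows, so rows that repeat a pose let the fingers close. It gives the time, the measured TCP pose, the force, the opening and the grip force at its end, in the units of the state.
- bot.get_obs(): the state, without advancing time (a new reading comes with each control period).
- viewer.capture(name): name is "scene" or "top"; returns a dict with "frame" (420x560x3 uint8, red, green, blue), "fov_y" (degrees; the focal length in pixels is half the picture's height over the tangent of half this angle, whatever the lens; pixels are square), "cx", "cy" (the principal point, pixels), "T" (4x4, takes a point from camera to world coordinates). Camera axes: x right, y down, z forward; pixel columns grow to the right and rows downward; lengths in mm; the calibration is good to about 2 mm. A picture is of the moment at which its call begins. There is no depth.
- bot.close_job(): hands the job in; it is judged then, once.
Trained networks look in a picture, given as the dict that the camera call returned (one of the last four; its "shot" number tells which), for a name from the list of things; names that differ only in an ending like _2 or _b are one class to them, and where a whole thing is asked for, a point or a joint stands for the part that bears it (a point fixed in the world has none). Each returns a list of dicts, best first, with "score" (0 to 1); they miss things now and then, are a little off and sometimes report something else, mostly with a low value. They report only what shows in the picture. A call takes as long as a camera call. They do not tell look-alikes from the thing itself.
- viewer.recognise(target, picture): "centre" ([column, row] in pixels, amid what is visible of it).
- viewer.cut_out(target, picture): "pixels" (420x560 bool, what is visible of it) and "centre" ([column, row] in pixels, amid what is visible of it).
The state is a dict: "time": time; "joint_positions": joint angles; "dq": joint speeds; "tau": joint torques, N m; "tool_pos": TCP position; "tcp_rot": TCP orientation; "contact_force": force on the tool from outside, world axes, zero at the start; "moment": the same for the moment, N m; "grip_width": finger opening in mm; "finger_force": force on a finger pad.
Only numpy, scipy, OpenCV 4.12 (cv2) and the standard library are available. Lean on these libraries where they do the work, as an engineer would, in place of code of your own. Each camera call takes 0.05 s, during which the arm holds its last target. There are 200 camera calls.

## Working session

There is one attempt and no reset: what is moved stays moved. The work goes in short steps, Python scripts to look and compute and a shell command to move; the robot and the scene stay as the last step left them, time stands still between calls to the robot, and variables do not carry over. Pictures are saved under pics/ and viewed, at most 10 in all, crops included, and the job is handed in when it is done.

```bash
mkdir -p pics
python3 - <<'E'
from plant import bot, viewer
import cv2, numpy as np
for n in ("scene","top"):
    p=viewer.capture(n); cv2.imwrite(f"pics/{n}0.png",p["frame"][:,:,::-1])
    print(n,p["fov_y"],p["cx"],p["cy"],np.round(p["T"],3).tolist())
    for t in ["stand","yoke_hole","lower_hole","link_pivot","link","link_post","pin_block","pin_head","short_pin_head","spool_mid","tape_mid","screwdriver_grip"]:
        try: print(t,[(np.round(d["centre"]).tolist(),round(d["score"],2)) for d in viewer.recognise(t,p)][:4])
        except Exception as e: print(t,e)
print(bot.get_obs())
E
```

```text
scene 49.57143713997437 276.23941102883765 209.0225424662443 [[-0.403, 0.624, -0.67, 1139.343], [0.915, 0.282, -0.287, 272.727], [0.01, -0.729, -0.685, 753.636], [0.0, 0.0, 0.0, 1.0]]
stand [([184.0, 244.0], 0.8), ([307.0, 279.0], 0.33)]
yoke_hole [([179.0, 222.0], 0.61)]
lower_hole [([179.0, 222.0], 0.91)]
link_pivot [([179.0, 220.0], 0.92)]
link [([187.0, 220.0], 0.89)]
link_post [([185.0, 223.0], 0.63)]
pin_block [([332.0, 303.0], 0.89)]
pin_head [([401.0, 319.0], 0.7), ([361.0, 286.0], 0.69), ([366.0, 252.0], 0.67)]
short_pin_head []
spool_mid [([289.0, 194.0], 0.6)]
tape_mid [([208.0, 173.0], 0.65), ([181.0, 222.0], 0.16)]
screwdriver_grip [([370.0, 216.0], 0.71)]
top 48.40668950819462 272.1499748348071 216.10886007645615 [[-0.002, -0.993, 0.117, 382.59], [-1.0, -0.001, -0.024, 7.64], [0.024, -0.117, -0.993, 1020.827], [0.0, 0.0, 0.0, 1.0]]
stand [([342.0, 152.0], 0.78), ([364.0, 155.0], 0.59)]
yoke_hole [([365.0, 159.0], 0.76)]
lower_hole [([363.0, 160.0], 0.87)]
link_pivot [([363.0, 157.0], 0.71)]
link [([334.0, 131.0], 0.83), ([208.0, 147.0], 0.33)]
link_post [([333.0, 129.0]
[... 310 characters left out ...]
73.0], 0.16)]
{'time': 1.3, 'joint_positions': array([-1.34898160e+00,  3.41999235e-01,  1.52411283e+00,  1.76574397e-05,
        1.27541434e+00, -1.45994369e-01]), 'dq': array([-0.0004601 ,  0.00038872, -0.00058183,  0.00026451,  0.00036743,
       -0.00019319]), 'tau': array([-5.94931225e-04, -4.31130731e+01, -2.44480705e+01,  7.18221604e-02,
        4.82458889e-02, -1.18538770e-05]), 'tool_pos': array([ 188.80590403, -489.88467844,  226.73641851]), 'tcp_rot': array([ 3.14152465e+00, -7.07549969e-06,  3.67803955e-01]), 'contact_force': array([0.84900388, 0.41086765, 0.98836884]), 'moment': array([-0.03973926,  0.00077677,  0.04510264]), 'finger_force': 0.0, 'grip_width': 91.56940854234713}
```

View pictures.

View pics/scene0.png

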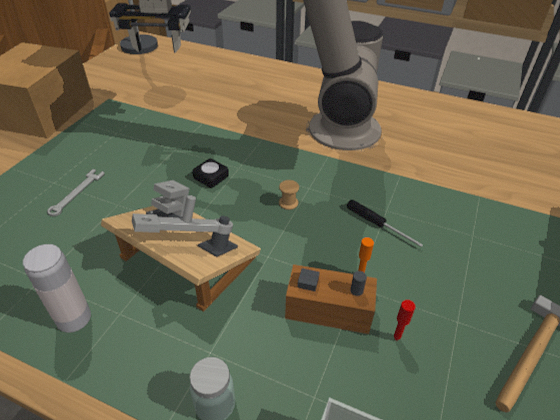

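View pics/top0.png

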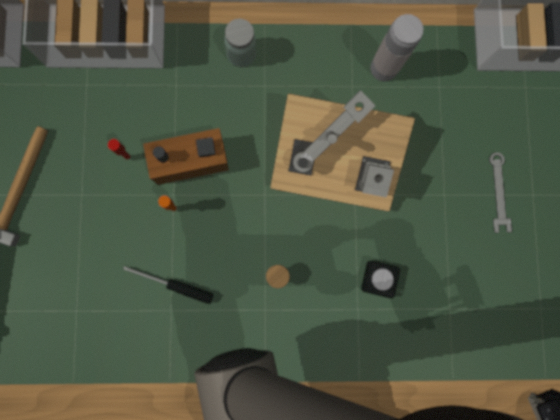

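Run:
```python
import cv2, numpy as np
t=cv2.imread("pics/top0.png"); s=cv2.imread("pics/scene0.png")
def c(im,x,y,w,h,k,f):
    a=cv2.resize(im[y:y+h,x:x+w],None,fx=k,fy=k,interpolation=cv2.INTER_CUBIC)
    a=cv2.convertScaleAbs(a,alpha=1.4,beta=15)
    for i in range(0,w,20): cv2.putText(a,str(x+i),(i*k,8),0,.3,(0,255,255),1); cv2.line(a,(i*k,10),(i*k,14),(0,255,255),1)
    for j in range(0,h,20): cv2.putText(a,str(y+j),(0,j*k+4),0,.3,(0,255,255),1)
    cv2.imwrite(f,a)
c(t,265,85,155,130,5,"pics/c1.png")
c(s,95,170,170,115,4,"pics/c2.png")
a=np.zeros((600,800,3),np.uint8)
c(t,135,120,100,70,5,"pics/x.png");x=cv2.imread("pics/x.png");
c(s,275,225,140,110,4,"pics/y.png");y=cv2.imread("pics/y.png")
x=cv2.resize(x,(350,245));
z=np.zeros((440,560+240,3),np.uint8); z[:,:560]=y; x2=cv2.resize(cv2.imread("pics/x.png")[:, :],None,fx=.48,fy=.48); z[:x2.shape[0],560:560+x2.shape[1]]=x2
cv2.imwrite("pics/c3.png",z)
```

```text
(no output)
```

View pics/c1.png

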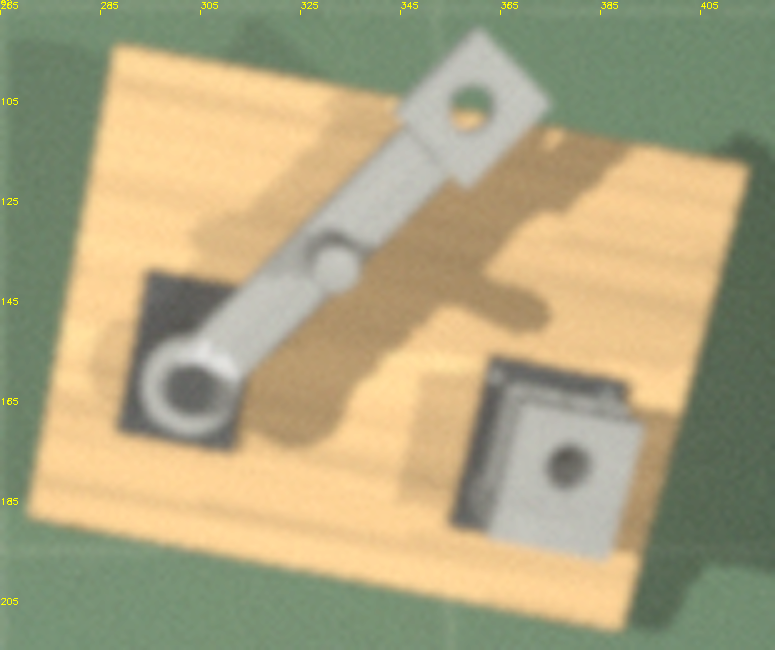

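View pics/c2.png

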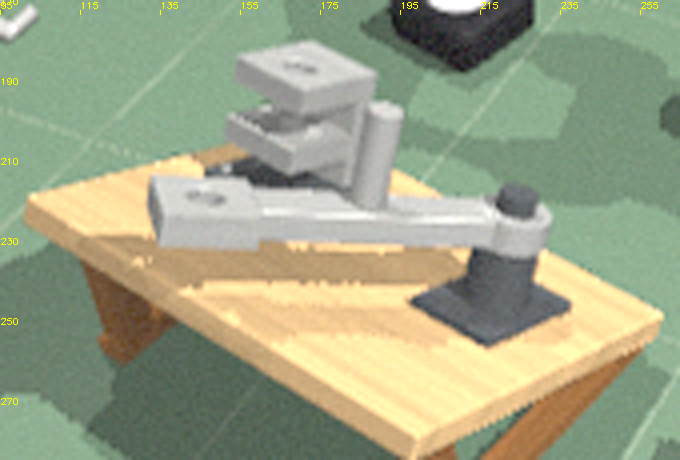

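View pics/c3.png

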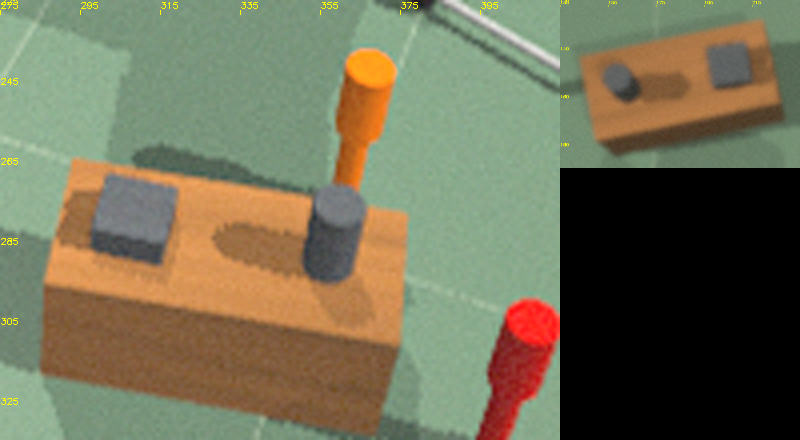

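```bash
cat > h.py <<'E'
import numpy as np
from scipy.spatial.transform import Rotation as Ro
from scipy.optimize import least_squares
C={"s":(49.57143713997437,276.23941102883765,209.0225424662443,None),"t":(48.40668950819462,272.1499748348071,216.10886007645615,None)}
def proj(P,cam):
    P=np.atleast_2d(P); fov,cx,cy,T=cam
    f=210/np.tan(np.radians(fov/2)); q=(P-T[:3,3])@T[:3,:3]
    return np.c_[cx+f*q[:,0]/q[:,2],cy+f*q[:,1]/q[:,2]]
def cams():
    from plant import viewer
    d={}
    for k,n in (("s","scene"),("t","top")):
        p=viewer.capture(n); d[k]=(p["fov_y"],p["cx"],p["cy"],p["T"]); d[k+"p"]=p
    return d
def yokeR(yaw): return Ro.from_euler("ZY",[yaw,-25],degrees=False).as_matrix() if 0 else Ro.from_euler("z",yaw).as_matrix()@Ro.from_euler("y",-np.radians(25)).as_matrix()
E
python3 - <<'E'
from h import *
import pickle,cv2
d=cams(); pickle.dump({k:d[k] for k in "st"},open("cam.pkl","wb"))
t=d["tp"]["frame"][:,:,::-1]
a=cv2.resize(t[120:215,105:235],None,fx=6,fy=6,interpolation=cv2.INTER_CUBIC)
a=cv2.convertScaleAbs(a,alpha=1.6,beta=15); cv2.imwrite("pics/c4.png",a)
# yoke fit
T={ "hole":(378.2,177.8),"eye":(358.8,106),"post":(331.8,138.2),"c++":(369.6,165),"c+-":(393.2,170),"c--":(386,196.6),"c-+":(362,192)}
S={"hole":(169.6,186.6),"eye":(145.8,219.0),"post":(191.2,196.3),"c+-":(153.6,185.9),"c++":(170.6,193.6),"c-+":(188.6,188.4),"c--":(173.4,180.1)}
def pts(p):
    R=yokeR(p[3]); a=p[4]; L=lambda r,z:np.array([r*np.sin(a),150-r*np.cos(a),z])
    loc={"hole":[0,0,0],"eye":L(150,-16),"post":L(75,34),"c++":[22,24,0],"c+-":[22,-24,0],"c--":[-34,-24,0],"c-+":[-34,24,0]}
    return {k:R@np.array(v)+p[:3] for k,v in loc.items()}
def res(p):
    P=pts(p); return np.concatenate([(proj(P[k],d[c])[0]-np.array(D[k])) for c,D in (("t",T),("s",S)) for k in D])
r=least_squares(res,[520,-180,150,-.1,.9],loss="soft_l1"); print(np.round(r.x,3)); print(np.round(r.fun.reshape(2,-1,2),1).tolist())
for k,D in (("t",T),("s",S)):
    r1=least_squares(lambda p:res(np.r_[p[:2],r.x[2:]])[(slice(0,14) if k=="t" else slice(14,28))],r.x[:2]); print(k,r1.x)
for k,v in pts(r.x).items(): print(k,v.round(1))
E
```

```text
[ 5.61681e+02 -2.19902e+02  1.32235e+02 -1.92000e-01  9.82000e-01]
[[[-0.1, 0.3], [0.0, 0.3], [-0.2, 0.3], [-0.8, -0.2], [-0.0, -0.5], [-0.3, 0.4], [-0.2, 0.3]], [[-0.3, 0.1], [0.1, 0.3], [-0.4, 0.9], [-0.2, -1.9], [-0.4, -0.8], [0.1, 0.0], [-1.0, -0.0]]]
t [ 561.90925597 -220.38829652]
s [ 561.87255412 -219.05262826]
hole [ 561.7 -219.9  132.2]
eye [ 692.  -177.3  170.5]
post [ 623.8 -121.6  189.4]
c++ [ 585.8 -200.2  141.5]
c+- [ 576.7 -247.3  141.5]
c-- [ 526.9 -237.6  117.9]
c-+ [ 536.  -190.5  117.9]
```

View pics/c4.png

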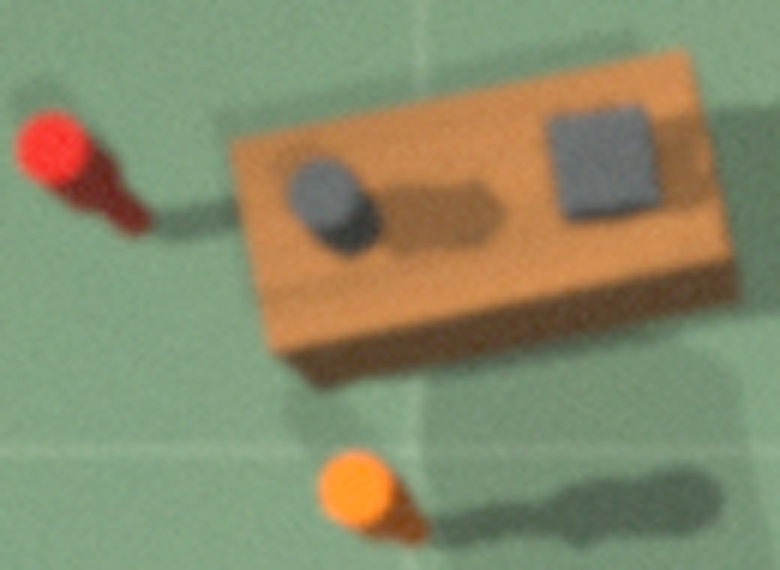

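```bash
cat >> h.py <<'E'
import pickle
try: CAM=pickle.load(open("cam.pkl","rb"))
except Exception: CAM=None
HOLE=np.array([561.7,-219.9,132.2]); YAW=-.192; RY=yokeR(YAW)
def move(tcp,R,obs=None):
    "needed tool-frame shift (units of 10cm) and rotvec (units of pi) from current pose"
    from plant import bot
    o=obs or bot.get_obs(); R0=Ro.from_euler("xyz",o["tcp_rot"])
    return np.round(R0.inv().apply(np.array(tcp)-o["tool_pos"])/100,3), np.round((R0.inv()*Ro.from_matrix(R)).as_rotvec()/np.pi,3)
E
python3 - <<'E'
from h import *
f6=lambda u,v:((u+.5)/6-.5+105,(v+.5)/6-.5+120)
f4=lambda u,v:((u+.5)/4-.5+275,(v+.5)/4-.5+225)
T=[f6(325,193),f6(605,162),f6(232,140),f6(688,50),f6(737,258),f6(270,352)]
S=[f4(341,200),f4(137,195),f4(408,213),f4(72,158),f4(47,287),f4(398,347)]
# local (u toward square pin along world +y?) corners: farx/round, farx/sq, nearx/sq, nearx/round
T_loc=[[0,-45,119],[0,45,93],[37.5,-80,75],[37.5,80,75],[-37.5,80,75],[-37.5,-80,75]]
S_loc=[[0,-45,119],[0,45,93],[-37.5,-80,75],[-37.5,80,75],[37.5,80,75],[37.5,-80,75]]
def res(p):
    R=Ro.from_euler("z",p[2]); P=lambda L:R.apply(np.array(L)*1.)+[p[0],p[1],0]
    return np.r_[(proj(P(T_loc),CAM["t"])-T).ravel(),(proj(P(S_loc),CAM["s"])-S).ravel()]
# S order: image y- side? world +y is image right in scene
r=[]
for sg in (1,):
    # +y world is image LEFT in top -> round pin (left in top) has larger y
    for L in (T_loc,S_loc):
        for q in L: q[1]*=-1
    q=least_squares(res,[570,200,0.1],loss="soft_l1"); print(q.x,q.fun.reshape(-1,2).round(1).tolist())
x,y,a=q.x; print("pin",Ro.from_euler("z",a).apply([0,45,0])+[x,y,0],"sq",Ro.from_euler("z",a).apply([0,-45,0])+[x,y,0])
R=RY
# tool orientation for stand: tool z=-zY, y=xY, x=yY
RT=np.c_[R[:,1],R[:,0],-R[:,2]]; print("det",np.linalg.det(RT))
post=lambda th,z:HOLE+R@np.array([75*np.sin(th),150-75*np.cos(th),z])
for th in (.982,0): print("post",post(th,9))
for z in (80,33):
    tcp=post(.982,z-19); print(z,tcp.round(1),move(tcp,RT))
E
```

```text
[6.24570613e+02 1.65308260e+02 2.09144062e-01] [[-0.4, 0.2], [-0.4, -0.2], [-0.3, 0.4], [-0.1, 0.2], [-1.1, 0.1], [-0.1, 0.1], [-0.5, 0.8], [-0.8, 2.8], [-0.3, -0.1], [0.0, -0.2], [-1.1, -1.2], [0.2, -0.5]]
pin [615.22759145 209.32766428   0.        ] sq [633.91363357 121.28885563   0.        ]
det 1.0000000000000002
post [ 634.12992978 -123.60380949  166.71578023]
post [ 572.27801717 -145.55235273  140.35677008]
80 [ 612.6 -119.4  213.8] (array([ 5.286, -1.933,  0.129]), array([-0.127,  0.07 , -0.316]))
33 [ 632.1 -123.2  171.2] (array([ 5.455, -1.828,  0.555]), array([-0.127,  0.07 , -0.316]))
```

```bash
R='0.4 -0.14 0 0 0 0 0.2; 0.8 -0.28 0 0 0 0 0.2; 1 -0.36 0 0 0 0 0.2; 1 -0.36 0 0 0 0 0.2' ; unset R
python3 -m handwheel '0.4 -0.14 0 0 0 0 0.2; 0.8 -0.28 0 0 0 0 0.2; 1 -0.36 0 0 0 0 0.2'
python3 -m handwheel '0.4 -0.14 0 0 0 0 0.2; 0.8 -0.28 0 0 0 0 0.2; 1 -0.36 0 0 0 0 0.2'
python3 -m handwheel '0.4 -0.14 0 0 0 0 0.2; 0.8 -0.28 0 0 0 0 0.2; 1 -0.36 0 0 0 0 0.2'
python3 -m handwheel '0.4 -0.14 0 0 0 0 0.2; 0.8 -0.28 0 0 0 0 0.2; 1 -0.36 0 0 0 0 0.2; 1 -0.36 0 0 0 0 0.2'
cat >> h.py <<'E'
RT=np.c_[RY[:,1],RY[:,0],-RY[:,2]]
def loc(): # tcp in yoke frame
    from plant import bot
    return RY.T@(bot.get_obs()["tool_pos"]-HOLE)
def yk(x,y,z): return HOLE+RY@np.array([x,y,z])
TH0=.982
def link(th,z,r=75): return yk(r*np.sin(th),150-r*np.cos(th),z)
E
python3 - <<'E'
from h import *
print(move(link(TH0,65),RT))
E
```

```text
time: 1.65
tool_pos: [271.0, -418.2, 226.7]
tcp_rot: [-3.141, -0.001, 0.368]
contact_force: [0.0, -0.2, 0.6]
grip_width: 76.2
finger_force: 0.0
time: 1.9
tool_pos: [351.9, -348.2, 226.9]
tcp_rot: [-3.141, -0.001, 0.369]
contact_force: [0.8, 0.2, 0.3]
grip_width: 57.8
finger_force: 0.0
time: 2.15
tool_pos: [432.4, -278.6, 226.9]
tcp_rot: [3.142, -0.001, 0.369]
contact_force: [-0.6, 0.5, -0.9]
grip_width: 55.2
finger_force: 0.0
time: 2.48
tool_pos: [513.1, -208.3, 226.5]
tcp_rot: [-3.141, -0.001, 0.372]
contact_force: [0.5, 0.3, -0.5]
grip_width: 55.2
finger_force: 0.0
(array([ 1.235, -0.475,  0.092]), array([-0.127,  0.069, -0.315]))
```

```bash
python3 -m handwheel '0.3 -0.1 0 -0.03 0.015 -0.07 0.2; 0.6 -0.2 0 -0.06 0.03 -0.15 0.2; 0.8 -0.3 0 -0.09 0.05 -0.22 0.2; 1 -0.4 0 -0.127 0.069 -0.315 0.2; 1 -0.4 0 -0.127 0.069 -0.315 0.2; 1 -0.4 0 -0.127 0.069 -0.315 0.2; 1 -0.4 0 -0.127 0.069 -0.315 0.2; 1 -0.4 0 -0.127 0.069 -0.315 0.2'
python3 - <<'E'
from h import *
print(move(link(TH0,65),RT),move(link(TH0,-5),RT))
E
```

```text
time: 3.15
tool_pos: [588.8, -138.6, 226.9]
tcp_rot: [2.737, -0.012, 1.298]
contact_force: [0.0, 0.3, 0.7]
grip_width: 55.3
finger_force: 0.0
(array([0.246, 0.109, 0.152]), array([-0.01 ,  0.007, -0.025])) (array([0.263, 0.13 , 0.852]), array([-0.01 ,  0.007, -0.025]))
```

```bash
python3 -m handwheel '0.246 0.109 0.152 -0.01 0.007 -0.025 0.2; 0.246 0.109 0.152 -0.01 0.007 -0.025 0.2; 0.246 0.109 0.152 -0.01 0.007 -0.025 0.2'
python3 - <<'E'
from h import *
import cv2
print(move(link(TH0,65),RT),move(link(TH0,-5),RT), loc())
d=cams(); a=np.hstack([d["sp"]["frame"][130:300,60:320],d["tp"]["frame"][60:230,230:490]])[:,:,::-1]
cv2.imwrite("pics/c5.png",cv2.resize(a,None,fx=1.53,fy=1.53))
E
```

```text
time: 3.4
tool_pos: [610.7, -119.2, 216.8]
tcp_rot: [2.709, -0.002, 1.372]
contact_force: [-0.1, 0.1, -0.6]
grip_width: 55.1
finger_force: 0.0
(array([ 0.001,  0.004, -0.006]), array([-0.001,  0.   , -0.002])) (array([0.002, 0.007, 0.694]), array([-0.001,  0.   , -0.002])) [ 61.94247805 108.20614746  64.43193135]
```

View pics/c5.png

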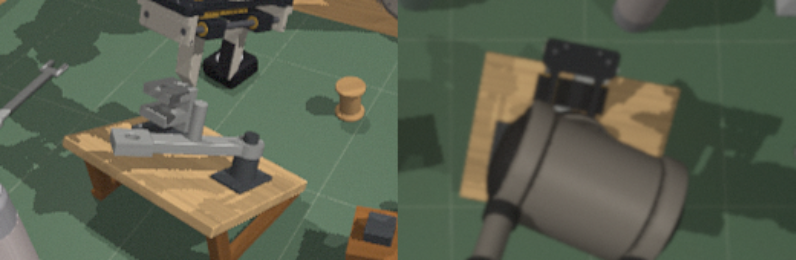

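The two fingers straddle the post (post top at crop (199,103), tips at about (190,82) and (230,75)); descend and grip.

```bash
python3 -m handwheel '0 0.007 0.25 0 0 0 0.2; 0 0.007 0.5 0 0 0 0.2; 0 0.007 0.69 0 0 0 0.2; 0 0.007 0.69 0 0 0 0.2'
python3 -m handwheel '0 0 0 0 0 0 -1; 0 0 0 0 0 0 -1; 0 0 0 0 0 0 -1; 0 0 0 0 0 0 -1; 0 0 0 0 0 0 -1; 0 0 0 0 0 0 -1'
python3 - <<'E'
from h import *
l=loc(); print(l, link(TH0,-5))
for n in range(1,8):
    th=.982*(1-n/7); 
    p=np.array([75*np.sin(th),150-75*np.cos(th)])-np.array([75*np.sin(.982),150-75*np.cos(.982)])
    print(n,round(th,2),"tool x,y",(p[::-1]/100).round(3))
E
```

```text
time: 3.83
tool_pos: [639.5, -125.1, 151.4]
tcp_rot: [2.713, -0.003, 1.372]
contact_force: [-1.1, 0.1, -1.1]
grip_width: 55.1
finger_force: 0.0
time: 4.33
tool_pos: [639.6, -124.4, 155.3]
tcp_rot: [2.709, -0.002, 1.373]
contact_force: [-9.4, 2.4, 2.0]
grip_width: 19.7
finger_force: 3.9
[ 62.57047745 108.65449248  -3.70752756] [ 639.93786426 -124.73284066  154.02747121]
1 0.84 tool x,y [-0.083 -0.064]
2 0.7 tool x,y [-0.156 -0.14 ]
3 0.56 tool x,y [-0.218 -0.225]
4 0.42 tool x,y [-0.268 -0.317]
5 0.28 tool x,y [-0.304 -0.416]
6 0.14 tool x,y [-0.326 -0.519]
7 0.0 tool x,y [-0.333 -0.624]
```

```bash
python3 -m handwheel '0 0 0 0 0 0 -1; 0 0 0 0 0 0 -1; 0 0 0 0 0 0 -1'
python3 -m handwheel '-0.083 -0.064 0 0 0 0 -1; -0.156 -0.14 0 0 0 0 -1; -0.218 -0.225 0 0 0 0 -1; -0.268 -0.317 0 0 0 0 -1; -0.304 -0.416 0 0 0 0 -1; -0.304 -0.416 0 0 0 0 -1'
python3 -c "
from h import *; print(loc())"
```

```text
time: 4.58
tool_pos: [639.0, -124.1, 154.8]
tcp_rot: [2.71, -0.003, 1.373]
contact_force: [-7.3, 1.7, 3.4]
grip_width: 17.3
finger_force: 30.0
time: 5.08
tool_pos: [599.5, -151.3, 139.2]
tcp_rot: [2.699, 0.002, 1.369]
contact_force: [6.3, -18.0, -6.2]
grip_width: 17.4
finger_force: 30.0
[24.7390742  74.54423962 -3.76083215]
```

```bash
python3 -m handwheel '0 0 0 0 0 0 -1; 0 0 0 0 0 0 -1; 0 0 0 0 0 0 -1'
python3 - <<'E'
from h import *
from plant import bot
o=bot.get_obs(); print(loc(), RY.T@o["contact_force"], o["moment"])
import cv2
d=cams(); a=np.hstack([d["sp"]["frame"][130:280,80:280],d["tp"]["frame"][60:210,260:460]])[:,:,::-1]
cv2.imwrite("pics/c6.png",cv2.resize(a,None,fx=2,fy=2))
E
```

```text
time: 5.33
tool_pos: [599.5, -151.3, 139.2]
tcp_rot: [2.7, 0.002, 1.37]
contact_force: [3.9, -17.2, -4.1]
grip_width: 17.3
finger_force: 30.0
[24.70546862 74.54602229 -3.80867356] [  4.69210334 -16.18386245  -6.7647053 ] [-2.11878495 -0.02776362 -1.33721784]
```

View pics/c6.png

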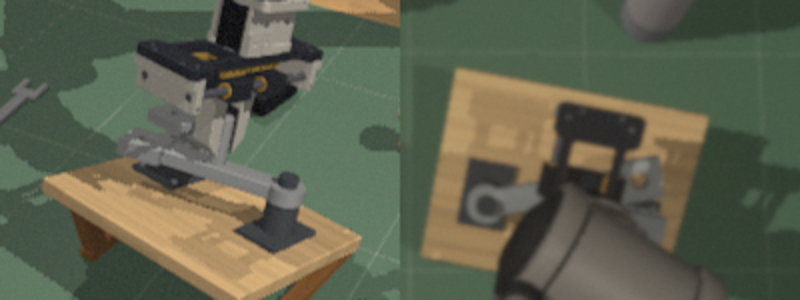

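```bash
python3 -m handwheel '0 0 0 0 0 0 -0.45; 0 0 0 0 0 0 -0.45; 0 0 0 0 0 0 -0.45; 0 0 0 0 0 0 -0.45'
python3 -c "
from h import *; print(loc())"
python3 -m handwheel '0 -0.05 0 0 0 0 -0.45; -0.01 -0.1 0 0 0 0 -0.45; -0.02 -0.15 0 0 0 0 -0.45; -0.02 -0.18 0 0 0 0 -0.45; -0.02 -0.18 0 0 0 0 -0.45'
python3 -c "
from h import *; print(loc())"
```

```text
time: 5.77
tool_pos: [597.4, -146.7, 137.5]
tcp_rot: [2.707, -0.003, 1.373]
contact_force: [0.6, -0.3, 0.6]
grip_width: 25.2
finger_force: 0.0
[21.30618183 78.69269945 -4.08956202]
time: 6.18
tool_pos: [580.3, -145.5, 129.6]
tcp_rot: [2.708, -0.003, 1.373]
contact_force: [0.3, -0.6, 0.5]
grip_width: 25.3
finger_force: 0.4
[ 2.56699293 76.54811592 -4.10873642]
```

```bash
python3 -m handwheel '0 -0.03 0 0 0 0 -0.45; -0.01 -0.05 0 0 0 0 -0.45; -0.01 -0.07 0 0 0 0 -0.45; -0.01 -0.07 0 0 0 0 -0.45; -0.01 -0.07 0 0 0 0 -0.45'
python3 -c "
from h import *; print(loc())"
python3 -m handwheel '0 -0.02 0 0 0 0 -0.45; 0 -0.04 0 0 0 0 -0.45; 0 -0.04 0 0 0 0 -0.45; 0 -0.04 0 0 0 0 -0.45'
python3 -c "
from h import *; print(loc())"
```

```text
time: 6.6
tool_pos: [574.3, -145.2, 126.6]
tcp_rot: [2.708, -0.003, 1.373]
contact_force: [1.4, 0.7, 0.7]
grip_width: 24.9
finger_force: 0.4
[-4.10766641 75.68075853 -4.26591877]
time: 6.93
tool_pos: [573.6, -145.5, 126.6]
tcp_rot: [2.701, -0.001, 1.373]
contact_force: [11.4, -0.9, -1.5]
grip_width: 25.2
finger_force: 4.9
[-4.64756316 75.29613503 -4.01047737]
```

```bash
python3 -m handwheel '0 0.04 0 0 0 0 0; 0 0.04 0 0 0 0 0; 0 0.04 0 0 0 0 0; 0 0.04 -0.3 0 0 0 0; 0 0.04 -0.6 0 0 0 0; 0 0.04 -0.8 0 0 0 0; 0 0.04 -0.8 0 0 0 0'
cat >> h.py <<'E'
PIN=np.array([615.2,209.3,0]); BA=.209
RB=Ro.from_euler("z",BA).as_matrix(); RP=np.c_[RB[:,1],RB[:,0],-RB[:,2]]
E
python3 - <<'E'
from h import *
from plant import bot
import cv2
print(move(PIN+[0,0,180],RP),loc(),bot.get_obs()["joint_positions"])
d=cams(); a=np.hstack([d["sp"]["frame"][150:290,90:290],d["tp"]["frame"][60:200,260:460]])[:,:,::-1]
cv2.imwrite("pics/c7.png",cv2.resize(a,None,fx=2,fy=2))
E
```

```text
time: 7.52
tool_pos: [541.7, -139.3, 203.0]
tcp_rot: [2.702, -0.001, 1.373]
contact_force: [1.4, -0.0, 0.7]
grip_width: 45.6
finger_force: 0.0
(array([ 3.562, -0.067,  0.227]), array([ 0.138,  0.028, -0.127])) [-1.83724097 75.3324576  79.0291896 ] [-0.45059786  0.21709381  1.86498554  0.18052468  0.64057403 -0.37457797]
```

View pics/c7.png

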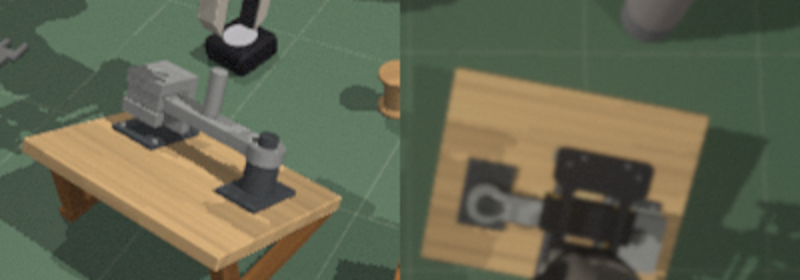

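The link lies between the ears (scene crop (165,95)), gripper free. Now to the pin.

```bash
python3 -m handwheel '0.4 0 0 0 0 0 0; 0.8 0 0 0 0 0 0; 1 0 0 0 0 0 0'
python3 -m handwheel '0.4 0 0 0 0 0 0; 0.8 0 0 0 0 0 0; 1 0 0 0 0 0 0'
python3 -m handwheel '0.3 0 0 0.03 0.01 -0.03 0; 0.6 0 0 0.06 0.02 -0.06 0; 0.8 0 0 0.1 0.028 -0.09 0; 0.8 0 0 0.138 0.028 -0.127 0; 0.8 0 0 0.138 0.028 -0.127 0;0.8 0 0 0.138 0.028 -0.127 0'
python3 - <<'E'
from h import *
from plant import bot
print(move(PIN+[0,0,180],RP))
print(move(PIN+[0,0,80],RP))
E
```

```text
time: 7.87
tool_pos: [560.8, -38.6, 197.7]
tcp_rot: [2.71, -0.003, 1.373]
contact_force: [-0.6, 0.3, 0.1]
grip_width: 46.0
finger_force: 0.0
time: 8.12
tool_pos: [580.8, 60.5, 197.9]
tcp_rot: [2.71, -0.002, 1.375]
contact_force: [-0.0, -1.1, -0.8]
grip_width: 46.1
finger_force: 0.0
time: 8.62
tool_pos: [597.8, 135.7, 196.9]
tcp_rot: [-3.132, -0.004, 1.781]
contact_force: [-0.8, 0.2, -1.0]
grip_width: 45.6
finger_force: 0.0
(array([0.683, 0.325, 0.168]), array([-0.003, -0.001,  0.   ]))
(array([0.679, 0.335, 1.168]), array([-0.003, -0.001,  0.   ]))
```

```bash
python3 -m handwheel '0.3 0.16 0.17 -0.003 -0.001 0 0; 0.683 0.325 0.17 -0.003 -0.001 0 0; 0.683 0.325 0.17 -0.003 -0.001 0 0; 0.683 0.325 0.17 -0.003 -0.001 0 0'
python3 - <<'E'
from h import *
print(move(PIN+[0,0,84],RP))
E
```

```text
time: 8.95
tool_pos: [613.3, 210.8, 180.9]
tcp_rot: [3.138, -0.0, 1.78]
contact_force: [-0.6, 0.1, -0.1]
grip_width: 46.3
finger_force: 0.0
(array([-0.018,  0.012,  0.969]), array([ 0.001, -0.   ,  0.   ]))
```

Descend, squeeze to centre one axis.

```bash
python3 -m handwheel '-0.018 0.012 0.35 0.001 0 0 0; -0.018 0.012 0.7 0.001 0 0 0; -0.018 0.012 0.96 0.001 0 0 0; -0.018 0.012 0.96 0.001 0 0 0; -0.018 0.012 0.96 0.001 0 0 0'
python3 -m handwheel '0 0 0 0 0 0 -1; 0 0 0 0 0 0 -1; 0 0 0 0 0 0 -1; 0 0 0 0 0 0 -1; 0 0 0 0 0 0 -1; 0 0 0 0 0 0 -1'
python3 -c "
from h import *
from plant import bot
o=bot.get_obs(); print(RB.T@(o['tool_pos']-PIN),RB.T@o['contact_force'],o['joint_positions'])"
```

```text
time: 9.37
tool_pos: [615.3, 206.4, 86.1]
tcp_rot: [-3.141, 0.0, 1.777]
contact_force: [0.7, 1.4, 0.8]
grip_width: 45.5
finger_force: 0.0
time: 9.87
tool_pos: [617.0, 207.7, 88.9]
tcp_rot: [3.137, 0.0, 1.778]
contact_force: [-1.3, -0.8, 6.5]
grip_width: 23.6
finger_force: 30.0
[ 1.42930184 -1.97853186 88.9196791 ] [-1.45052116 -0.48385554  6.50277617] [ 2.07215031e-01  6.91362156e-01  1.32596950e+00 -4.25343294e-04
  1.11958600e+00 -1.97382345e-04]
```

```bash
python3 -m handwheel '0 0 0 0 0 0 0; 0 0 0 0 0 0 0; 0 0 0 0 0 0 0; 0 0 0 0 0 0 0'
python3 -m handwheel '0 0 0 0 0 0.04 0; 0 0 0 0 0 0.08 0; 0 0 0 0 0 0.12 0; 0 0 0 0 0 0.16 0; 0 0 0 0 0 0.2 0; 0 0 0 0 0 0.24 0; 0 0 0 0 0 0.27 0; 0 0 0 0 0 0.27 0'
python3 -m handwheel '0 0 0 0 0 0.04 0; 0 0 0 0 0 0.08 0; 0 0 0 0 0 0.12 0; 0 0 0 0 0 0.16 0; 0 0 0 0 0 0.2 0; 0 0 0 0 0 0.23 0; 0 0 0 0 0 0.23 0; 0 0 0 0 0 0.23 0'
cat >> h.py <<'E'
RP2=np.c_[RB[:,0],-RB[:,1],-RB[:,2]]; RT2=np.c_[RY[:,0],-RY[:,1],-RY[:,2]]
E
python3 -c "
from h import *
from plant import bot
o=bot.get_obs(); print(RB.T@(o['tool_pos']-PIN)); print(move(PIN+RB@np.array([1.4,-2,85]),RP2))"
```

```text
time: 10.2
tool_pos: [616.3, 207.6, 87.0]
tcp_rot: [3.14, 0.0, 1.778]
contact_force: [-0.1, -0.1, 0.9]
grip_width: 43.9
finger_force: 0.0
time: 10.87
tool_pos: [616.3, 207.6, 87.0]
tcp_rot: [3.14, -0.001, 0.927]
contact_force: [0.2, -0.5, 0.7]
grip_width: 45.7
finger_force: 0.0
time: 11.53
tool_pos: [616.3, 207.6, 87.1]
tcp_rot: [3.141, -0.002, 0.213]
contact_force: [0.1, -0.1, 0.1]
grip_width: 45.7
finger_force: 0.0
[ 0.74252905 -1.90643644 87.06763203]
(array([0.007, 0.001, 0.021]), array([ 0.   , -0.001,  0.001]))
```

```bash
python3 -m handwheel '0.007 0 0 0 0 0 0; 0.007 0 0 0 0 0 0; 0.007 0 0 0 0 0 -1; 0.007 0 0 0 0 0 -1; 0.007 0 0 0 0 0 -1; 0.007 0 0 0 0 0 -1; 0.007 0 0 0 0 0 -1; 0.007 0 0 0 0 0 -1'
python3 -m handwheel '0 0 0 0 0 0 -1; 0 0 0 0 0 0 -1; 0 0 0 0 0 0 -1'
python3 -c "
from h import *
from plant import bot
o=bot.get_obs(); print(RB.T@(o['tool_pos']-PIN),RB.T@o['contact_force'])"
```

```text
time: 12.2
tool_pos: [617.0, 208.0, 87.3]
tcp_rot: [-3.141, -0.002, 0.208]
contact_force: [-0.6, 1.6, 0.5]
grip_width: 23.4
finger_force: 30.0
time: 12.45
tool_pos: [617.0, 207.9, 87.3]
tcp_rot: [-3.141, -0.002, 0.208]
contact_force: [-0.9, 2.1, 0.4]
grip_width: 23.4
finger_force: 30.0
[ 1.4771892  -1.70744586 87.25012498] [-0.40487159  2.27295571  0.41908793]
```

```bash
python3 -m handwheel '0 0 -0.2 0 0 0 -1; 0 0 -0.5 0 0 0 -1; 0 0 -0.9 0 0 0 -1; 0 0 -0.95 0 0 0 -1; 0 0 -0.95 0 0 0 -1'
python3 -m handwheel '0 0 -0.3 0 0 0 -1; 0 0 -0.6 0 0 0 -1; 0 0 -0.9 0 0 0 -1; 0 0 -0.9 0 0 0 -1'
python3 -c "
from h import *
from plant import bot
o=bot.get_obs(); print(RB.T@o['contact_force']); print(move(yk(-.8,0,130),RT2))"
```

```text
time: 12.87
tool_pos: [618.5, 207.8, 185.6]
tcp_rot: [3.141, -0.009, 0.207]
contact_force: [0.0, -0.8, -1.2]
grip_width: 23.4
finger_force: 30.0
time: 13.2
tool_pos: [618.4, 207.8, 277.1]
tcp_rot: [3.141, -0.01, 0.207]
contact_force: [0.3, -0.5, -0.9]
grip_width: 23.3
finger_force: 30.0
[ 0.21475109 -0.55848803 -0.94577782]
(array([-1.951,  3.852,  0.256]), array([-0.028,  0.134,  0.125]))
```

```bash
python3 -m handwheel '-0.17 0.33 0 0 0 0 -1; -0.34 0.66 0 0 0 0 -1; -0.5 0.96 0 0 0 0 -1'
python3 -m handwheel '-0.17 0.33 0 0 0 0 -1; -0.34 0.66 0 0 0 0 -1; -0.5 0.96 0 0 0 0 -1'
python3 -m handwheel '-0.17 0.33 0 0 0 0 -1; -0.34 0.66 0 0 0 0 -1; -0.5 0.96 0 0 0 0 -1; -0.5 0.96 0 0 0 0 -1'
python3 -c "
from h import *
from plant import bot
o=bot.get_obs(); print(loc(),move(yk(-.8,0,130),RT2))"
```

```text
time: 13.45
tool_pos: [586.1, 102.1, 269.3]
tcp_rot: [3.141, 0.002, 0.209]
contact_force: [0.6, -0.1, -0.1]
grip_width: 23.2
finger_force: 30.0
time: 13.7
tool_pos: [556.7, -2.8, 269.6]
tcp_rot: [-3.141, 0.001, 0.207]
contact_force: [0.2, 0.2, -2.0]
grip_width: 23.1
finger_force: 30.0
time: 14.03
tool_pos: [526.9, -110.4, 269.7]
tcp_rot: [3.141, 0.002, 0.202]
contact_force: [0.8, 0.4, -1.5]
grip_width: 23.7
finger_force: 30.0
[  8.18764037 100.82527242 147.85113578] (array([-0.392,  0.929,  0.202]), array([-0.027,  0.138,  0.124]))
```

```bash
python3 -m handwheel '-0.1 0.3 0 -0.006 0.03 0.025 -1; -0.2 0.6 0.05 -0.012 0.06 0.05 -1; -0.3 0.9 0.1 -0.018 0.09 0.08 -1; -0.392 0.929 0.2 -0.027 0.138 0.124 -1; -0.392 0.929 0.2 -0.027 0.138 0.124 -1; -0.392 0.929 0.2 -0.027 0.138 0.124 -1'
python3 -m handwheel '0 0 0 0 0 0 -1; 0 0 0 0 0 0 -1'
python3 -c "
from h import *
from plant import bot
o=bot.get_obs(); print(loc(),move(yk(-.8,0,130),RT2),RY.T@o['contact_force'])"
```

```text
time: 14.53
tool_pos: [506.4, -202.8, 248.0]
tcp_rot: [-3.134, -0.436, -0.196]
contact_force: [-0.4, 0.7, -1.8]
grip_width: 23.2
finger_force: 30.0
time: 14.7
tool_pos: [510.7, -203.9, 251.9]
tcp_rot: [-3.139, -0.44, -0.187]
contact_force: [0.2, -0.2, -0.7]
grip_width: 23.1
finger_force: 30.0
[  2.41398508   5.92716783 130.92122109] (array([-0.032,  0.059,  0.009]), array([-0.001, -0.001,  0.002])) [-0.03664643 -0.1631366  -0.75169601]
```

```bash
python3 -m handwheel '-0.032 0.059 0.2 -0.001 -0.001 0.002 -1; -0.032 0.059 0.43 -0.001 -0.001 0.002 -1; -0.032 0.059 0.43 -0.001 -0.001 0.002 -1; -0.032 0.059 0.43 -0.001 -0.001 0.002 -1; -0.032 0.059 0.43 -0.001 -0.001 0.002 -1'
python3 - <<'E'
from h import *
from plant import bot
import cv2
o=bot.get_obs(); print(loc(),move(yk(-.8,0,12.3),RT2),RY.T@o['contact_force'])
d=cams(); f=d["sp"]["frame"][:,:,::-1].copy()
R=Ro.from_euler("xyz",o["tcp_rot"]).as_matrix(); tz=R[:,2]
for n,P in (("hole",HOLE),("nose",o["tool_pos"]+tz*76.3),("seat",o["tool_pos"]+tz*12.3)):
    print(n,proj(P,d["s"]),proj(P,d["t"]))
x0,y0=130,120
a=cv2.resize(f[y0:y0+90,x0:x0+90],None,fx=6,fy=6,interpolation=cv2.INTER_CUBIC)
g=d["tp"]["frame"][:,:,::-1]; cv2.imwrite("pics/c8.png",a); cv2.imwrite("pics/t8.png",g)
E
```

```text
time: 15.12
tool_pos: [525.0, -212.4, 212.3]
tcp_rot: [-3.139, -0.438, -0.194]
contact_force: [0.0, 0.4, -1.2]
grip_width: 23.4
finger_force: 30.0
[-0.10152107  0.34066132 88.43950895] (array([-0.008,  0.005,  0.761]), array([-0.   , -0.001, -0.001])) [-0.54257962  0.37002559 -1.09406723]
hole [[169.29378013 186.70518231]] [[378.08099376 178.06701672]]
nose [[170.38734753 181.4717841 ]] [[378.84883483 179.44731353]]
seat [[175.56425101 152.57132246]] [[384.55606763 187.80431294]]
```

View pics/c8.png

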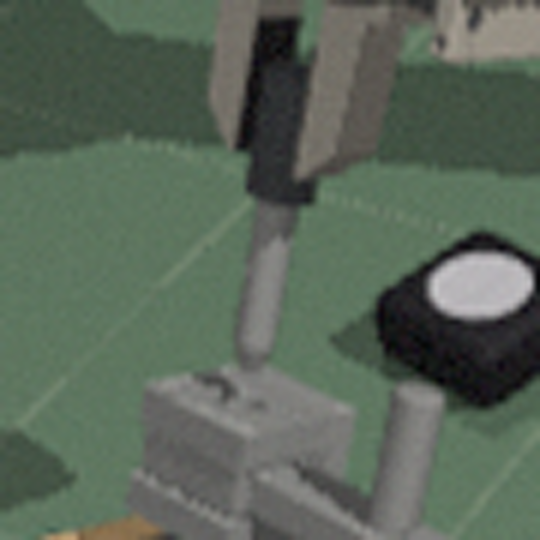

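```bash
python3 -m handwheel '-0.007 0.023 0.05 0 -0.001 -0.001 -1; -0.007 0.023 0.05 0 -0.001 -0.001 -1; -0.007 0.023 0.05 0 -0.001 -0.001 -1'
python3 - <<'E'
from h import *
from plant import bot, viewer
o=bot.get_obs(); print(loc())
d=cams(); R=Ro.from_euler("xyz",o["tcp_rot"]).as_matrix(); tz=R[:,2]
P=[o["tool_pos"]+tz*s for s in np.arange(12.3,76.4,8)]; q=proj(np.array(P),d["s"])
for m in viewer.cut_out("pin_head",d["sp"]):
    M=m["pixels"]; print(m["centre"],m["score"],M.sum())
    if abs(m["centre"][0]-175)<12:
        print("bottom row",np.where(M.any(1))[0].max())
        for c in q:
            r=int(round(c[1])); xs=np.where(M[r])[0]
            print(c.round(1),r,(xs.mean(),len(xs)) if len(xs) else None)
# dR/d(stand x,y) in px
for v in ([1,0,0],[0,1,0],[0,0,1]): print((proj(HOLE+RY@np.array(v)*1.,d["s"])-proj(HOLE,d["s"])).round(2))
g=d["sp"]["frame"].astype(int).sum(2)//3
print(g[178:194,158:184])
E
```

```text
time: 15.47
tool_pos: [525.1, -215.3, 206.9]
tcp_rot: [-3.14, -0.435, -0.193]
contact_force: [0.4, 0.0, -0.9]
grip_width: 23.4
finger_force: 30.0
[-1.77238123 -2.45571316 83.25990751]
[176.4, 156.0] 0.83 375
bottom row 183
[174.7 154.4] 154 (np.float64(175.5), 12)
[174.1 158.1] 158 (np.float64(175.0), 7)
[173.4 161.7] 162 (np.float64(174.0), 7)
[172.8 165.3] 165 (np.float64(174.0), 7)
[172.2 168.9] 169 (np.float64(173.0), 7)
[171.5 172.5] 173 (np.float64(172.0), 7)
[170.9 176.1] 176 (np.float64(172.0), 7)
[170.3 179.6] 180 (np.float64(171.0), 5)
[169.6 183.1] 183 (np.float64(170.5), 2)
[363.2, 251.1] 0.75 304
[400.7, 316.4] 0.69 421
[[-0.34  0.08]]
[[0.35 0.18]]
[[ 0.08 -0.44]]
[[102 104 103 101 100 102  99 102 104  99  91 104 126 131 133 129 117  99
  100 103 103 102 101 100 103 103]
 [103 101 101 102 101 107 104 101 101 100  91  97 115 123 128 123 107 101
  103 104 105 105 103 100 102 103]
 [ 99 105 104 103 103 104 102 102 104 107 101  82  91 105 116 109 104 101
  102 102 103 103 103 100 106 100]
 [102 104 106 102  99  99  97  94 100 122 113  83  92  94  99  99 120 118
  112 101 10
[... 631 characters left out ...]
00 114 127
  126 128 123 124 124 125 131 143]
 [ 98  97 100 107 126 138 145 139 135 125 126 124 126 120 115 112 116 123
  124 124 123 125 125 121 124 125]
 [ 98 101 102 100  99 109 123 135 147 138 138 138 133 128 129 130 127 127
  127 126 126 130 128 124 122 122]
 [ 99  98 101  99  99  96  96 112 124 138 148 153 147 135 128 124 128 125
  123 126 123 125 120 118 118 118]
 [101  97  98 100 101  99  99  98 100 111 125 137 145 136 123 124 126 124
  125 125 119 119 118 113 119 114]
 [ 97  99 100  99 100 103  99  98  96  99  98 112 124 121 119 116 121 117
  115 115 119 115 116 113 114 119]
 [ 93  99  96  98 102  95 102 100  95  97 100  97 104 118 112 114 117 117
  116 115 117 116 118 115 115 115]]
```

```bash
python3 -m handwheel '0.008 -0.004 0.03 0 0 0 -1; 0.008 -0.004 0.08 0 0 0 -1; 0.008 -0.004 0.13 0 0 0 -1; 0.008 -0.004 0.13 0 0 0 -1; 0.008 -0.004 0.13 0 0 0 -1'
python3 - <<'E'
from h import *
from plant import bot
o=bot.get_obs(); print(loc(),RY.T@o['contact_force'],move(yk(-.8,-2,12.3),RT2))
E
```

```text
time: 16.03
tool_pos: [531.2, -215.7, 194.6]
tcp_rot: [-3.14, -0.434, -0.193]
contact_force: [-0.6, 0.1, -2.2]
grip_width: 23.2
finger_force: 30.0
[-1.48652209 -1.70289194 69.51268677] [-1.4376899   0.02207861 -1.73410321] (array([0.008, 0.004, 0.572]), array([-0.001,  0.001, -0.   ]))
```

```bash
python3 -m handwheel '0.005 0 0.04 0 0 0 -1; 0.005 0 0.08 0 0 0 -1; 0.005 0 0.08 0 0 0 -1; 0.005 0 0.08 0 0 0 -1'
python3 -c "
from h import *
from plant import bot
o=bot.get_obs(); print(loc(),RY.T@o['contact_force'],o['moment'])"
```

```text
time: 16.37
tool_pos: [535.0, -216.5, 187.9]
tcp_rot: [-3.14, -0.434, -0.193]
contact_force: [0.2, 0.9, -1.4]
grip_width: 23.5
finger_force: 30.0
[-0.78233883 -1.8022804  61.80216267] [-0.59506989  0.950888   -1.25319646] [0.08768217 0.36615609 0.00856351]
```

```bash
python3 -m handwheel '0 0 0.04 0 0 0 -1; 0 0 0.08 0 0 0 -1; 0 0 0.1 0 0 0 -1; 0 0 0.1 0 0 0 -1'
python3 -c "
from h import *
from plant import bot
o=bot.get_obs(); print(loc(),RY.T@o['contact_force'],o['moment'])"
python3 -m handwheel '0 0 0.04 0 0 0 -1; 0 0 0.08 0 0 0 -1; 0 0 0.08 0 0 0 -1; 0 0 0.08 0 0 0 -1'
python3 -c "
from h import *
from plant import bot
o=bot.get_obs(); print(loc(),RY.T@o['contact_force'],o['moment'])"
```

```text
time: 16.7
tool_pos: [539.1, -217.3, 178.5]
tcp_rot: [-3.14, -0.434, -0.193]
contact_force: [-0.4, 0.1, -1.1]
grip_width: 23.1
finger_force: 30.0
[-0.97399844 -1.73111853 51.5144361 ] [-0.89010343  0.05979078 -0.81510076] [ 0.07044312  0.40186252 -0.06044201]
time: 17.03
tool_pos: [542.5, -218.0, 171.5]
tcp_rot: [-3.14, -0.434, -0.193]
contact_force: [0.4, 0.2, -1.7]
grip_width: 23.2
finger_force: 30.0
[-0.81266765 -1.77168744 43.78079316] [-0.37947692  0.25481479 -1.71745598] [0.13428559 0.38123984 0.00883891]
```

```bash
python3 -m handwheel '0 0 0.04 0 0 0 -1; 0 0 0.08 0 0 0 -1; 0 0 0.1 0 0 0 -1; 0 0 0.1 0 0 0 -1'
python3 -c "
from h import *
from plant import bot
o=bot.get_obs(); print(loc(),RY.T@o['contact_force'],o['moment'])"
python3 -m handwheel '0 0 0.04 0 0 0 -1; 0 0 0.08 0 0 0 -1; 0 0 0.14 0 0 0 -1; 0 0 0.14 0 0 0 -1'
python3 -c "
from h import *
from plant import bot
o=bot.get_obs(); print(loc(),RY.T@o['contact_force'],o['moment'])"
```

```text
time: 17.37
tool_pos: [546.6, -218.7, 162.1]
tcp_rot: [-3.14, -0.434, -0.193]
contact_force: [-0.4, -0.7, -1.6]
grip_width: 23.3
finger_force: 30.0
[-1.00641194 -1.69054052 33.50627009] [-0.93172274 -0.77542513 -1.32525637] [0.131681   0.42141433 0.00085576]
time: 17.7
tool_pos: [552.4, -219.8, 148.9]
tcp_rot: [-3.139, -0.433, -0.193]
contact_force: [-0.3, -0.3, -0.4]
grip_width: 23.4
finger_force: 30.0
[-1.28791785 -1.65132395 18.98977325] [-0.41074449 -0.34386302 -0.28157228] [ 0.11484323  0.42903969 -0.03230723]
```

Remaining about 6.7 mm; press lightly to seat.

```bash
python3 -m handwheel '0.004 0 0.03 0 0 0 -1; 0.004 0 0.05 0 0 0 -1; 0.004 0 0.06 0 0 0 -1; 0.004 0 0.06 0 0 0 -1'
python3 -m handwheel '0 0 0.01 0 0 0 -1; 0 0 0.02 0 0 0 -1; 0 0 0.02 0 0 0 -1; 0 0 0.02 0 0 0 -1'
python3 -c "
from h import *
from plant import bot
o=bot.get_obs(); print(loc(),RY.T@o['contact_force'],o['moment'])"
```

```text
time: 18.03
tool_pos: [555.3, -220.4, 144.6]
tcp_rot: [-3.14, -0.435, -0.193]
contact_force: [0.2, -0.5, -1.0]
grip_width: 23.3
finger_force: 30.0
time: 18.37
tool_pos: [556.2, -220.7, 143.3]
tcp_rot: [-3.14, -0.435, -0.193]
contact_force: [-0.4, 0.2, -0.8]
grip_width: 23.3
finger_force: 30.0
[-0.06660519 -1.84849613 12.26709878] [-0.69846492  0.09222898 -0.56562221] [0.17996226 0.37694578 0.0431    ]
```

```bash
python3 -m handwheel '-0.005 0 0.01 0 0 0 -1; -0.005 0 0.02 0 0 0 -1; -0.005 0 0.03 0 0 0 -1; -0.005 0 0.03 0 0 0 -1'
python3 -c "
from h import *
from plant import bot
o=bot.get_obs(); print(loc(),RY.T@o['contact_force'],o['moment'])"
```

```text
time: 18.7
tool_pos: [556.6, -220.7, 143.0]
tcp_rot: [-3.141, -0.437, -0.191]
contact_force: [-19.1, 5.1, 24.1]
grip_width: 23.5
finger_force: 30.0
[ 0.19406455 -1.7765465  11.84745682] [-7.67170383  1.37394233 30.17488105] [0.56111631 1.37314751 0.16353797]
```

```bash
python3 -m handwheel '0 0 -0.02 0 0 0 -0.1; 0 0 -0.02 0 0 0 -0.1; 0 0 -0.02 0 0 0 -0.1; 0 0 -0.02 0 0 0 -0.1; 0 0 -0.02 0 0 0 -0.1'
python3 -m handwheel '0 0 -0.2 0 0 0 -0.1; 0 0 -0.5 0 0 0 -0.1; 0 0 -0.8 0 0 0 -0.1; 0 0 -1 0 0 0 -0.1; 0 0 -1 0 0 0 -0.1'
python3 - <<'E'
from h import *
from plant import bot, viewer
d=cams(); import cv2
for k in "st":
  for m in viewer.cut_out("pin_head",d[k+"p"]):
    M=m["pixels"]; ys,xs=np.where(M); print(k,np.round(m["centre"],1),round(m["score"],2),M.sum(),xs.min(),xs.max(),ys.min(),ys.max())
  print("expect head centre/top/seat",proj(np.array([yk(-.8,-2,z) for z in (22,44,0)]),d[k]).round(1).tolist())
for n,c in (("link_post","s"),("short_pin_head","s"),("spool_mid","s"),("tape_mid","s"),("screwdriver_grip","s")):
  print(n,[np.round(m["centre"]) for m in viewer.recognise(n,d[c+"p"])][:2])
print("post expect",proj(link(0,9),d["s"]))
E
```

```text
time: 19.12
tool_pos: [556.1, -220.7, 141.6]
tcp_rot: [-3.14, -0.434, -0.193]
contact_force: [1.2, 1.8, -0.1]
grip_width: 41.4
finger_force: 0.0
time: 19.53
tool_pos: [515.3, -213.5, 236.8]
tcp_rot: [3.14, -0.441, -0.192]
contact_force: [1.5, 0.2, -0.3]
grip_width: 41.5
finger_force: 0.0
s [362.9 251.9] 0.89 363 358 373 238 275
s [172.6 178.9] 0.78 272 165 178 166 188
s [399.9 317.3] 0.78 405 395 415 301 339
expect head centre/top/seat [[170.6, 176.6], [172.3, 166.8], [168.9, 186.3]]
t [117.6 145.7] 0.53 260 108 130 139 160
t [170.  203.4] 0.53 176 159 175 196 210
expect head centre/top/seat [[380.8, 181.3], [382.8, 184.1], [379.0, 178.7]]
link_post [array([199., 210.]), array([307., 278.])]
short_pin_head [array([306., 278.])]
spool_mid [array([290., 193.]), array([173., 178.])]
tape_mid [array([208., 171.])]
screwdriver_grip [array([374., 217.]), array([308., 278.])]
post expect [[196.9129156  196.58039565]]
```

```bash
python3 -c "
from plant import bot; print(bot.close_job())"
```

```text
the job is handed in; nothing more can be done
None
```

The job is handed in at about 20 s: the link is swung down against its stop, and the long pin is through both ears and the eye with its head on the upper ear (30 N contact at the expected depth). The gripper is clear of everything, and a last camera check showed the short pin in its block and the spool, tape and screwdriver where they were.

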